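# Take the red bobbin from the winder's magazine and fasten its cover

### The arm

A 6-joint arm with a two-finger parallel gripper is mounted at the origin on a cart in front of the work surface, level with it; the furniture and walls round the work are solid. World frame = base frame: x ahead of the robot, y to its left, z up, the work surface at z = 0. Lengths are in m, angles in rad, forces in N, time in s.
With the tool pointing down it reaches from about 0.375 to 0.9 m from the base axis. Payload 3.1 kg.
Tool frame: the origin (TCP) lies between the finger pads; the fingertips stand 8 mm ahead of it and the grasp point (between the pads) lies 11 mm behind it; z points along the fingers, y is the line along which they close (so a half turn about z gives the same grasp; the last joint's range is limited). The gripper opens to 85 mm and grips with 20 to 120 N. Pads are 22 mm wide; open, the fingers measure 114 mm over their backs; the gripper's body (76 mm by 85 mm) begins 54 mm behind the grasp point. The pads swing forward as they close: fully open they stand 13 mm farther back than shut.
Start: joints at [-1.373, 0.527, 1.433, -0, 1.181, -0.178], TCP at [0.229, -0.581, 0.239] pointing down, gripper open.
Joint ranges: [-3.08, 3.08], [-0.75, 2.2], [0.22, 2.44], [-1.43, 4.57], [0, 2.65], [-2.85, 2.85]. Speed limits (rad/s): [2.79, 2.79, 3.14, 3.14, 3.14, 3.14].

### API

Orientations are given as a unit quaternion [x, y, z, w].
In Python, from station import readout, cams, sign_off gives the robot as it stands.
- The arm moves only by the tool send_rows, never from a script. Its argument "commands" is text: rows parted by semicolons, each of 5 numbers parted by spaces: the finger opening in mm, from 0 to 85.4, then the shift along the tool's x, y, z each as a share of 0.02 m, from -1 to 1, then the turn about the tool's z as a share of 4 degrees, from -1 to 1. In form: grip dx dy dz spin; .... A call has 1 to 20 rows; each row shifts and turns the commanded pose from where the row before left it, along the tool's axes as they then stand; what a row does not reach is not made up. A row lasts 1/12 s, in which the tool goes at most 41.7 mm and 7.16 degrees, less where a joint would pass 70% of its speed; a pose out of reach is approached as far as the arm can. A call with a number of a shift or a turn outside -1 to 1 is refused whole. A call with a gripper value outside its range is refused whole. The fingers move at their own pace and stop on an object; "grip_force" is the grip in N (left out, the last holds). Time passes only in rows, so rows that do not move let the fingers close. It gives the time, the measured TCP pose, the force, the opening and the grip force at its end, in the units of the state.
- readout.sense(): the state, without advancing time (a new reading comes with each control period).
- cams.snapshot(name): name is "side" or "top" or "wrist"; returns a dict with "pixels" (480x640x3 uint8, red, green, blue), "intrinsics" (3x3 intrinsics, pixels), "eye" and "rotation" of the camera in the world. Camera axes: x right, y down, z forward; pixel columns grow to the right and rows downward; lengths in m; the calibration is good to about 2 mm. A picture is of the moment at which its call begins. There is no depth.
- sign_off(): hands the job in; it is judged then, once.
The state is a dict: "t": time; "q": joint angles; "qd": joint speeds; "tau": joint torques, N m; "tcp_pos": TCP position; "tool_rot": TCP orientation; "force": force on the tool from outside, world axes, zero at the start; "ft_torque": the same for the moment, N m; "finger_gap": opening from 0.0 (shut) to 1.0 (fully open); "gripper_force": force on a finger pad.
Only numpy, scipy, OpenCV 4.12 (cv2) and the standard library are available. Lean on these libraries where they do the work, as an engineer would, in place of code of your own. Each camera call takes 0.05 s, during which the arm holds its last target. There are 200 camera calls.

### The job

The cover of the bobbin winder's magazine was left unfastened. Slide it aside by its orange wing stud, lift out the bobbin wound with red thread, stand it upright in the dark steel dish and leave the other bobbins in their pockets. Then slide the cover fully home again, press the stud down and turn it a quarter turn clockwise until its cam catches; leave the other things on the bench where they are.

Things in the scene. Friction and masses are not known exactly. Their poses are not given: they have to be found in the camera images.
- winder: dark green bench bobbin winder, fixed to the bench: base 148 x 223 mm, 50 mm high, black motor (top 80 mm above the bench) along its far side. Origin: on bench level under the centre of the bobbin magazine, the well at the left end of the base; x to the motor at the back, y left, z up. Two steel rails along y (inner edges at x = -61.5 and +61.5 mm, tops 57 mm up) guide the cover.
- magazine (a point): centre of the magazine's floor, 20 mm above the bench, axes as the winder's. The open well is 120 mm (x) by 96 mm (y), its rim 30 mm above this floor. In the floor are three round pockets, 33 mm wide and 4 mm deep, at x = -40, 0 and +40 mm, y = 0: each bobbin stands 24 mm proud of the floor, with 33 mm of room for a finger on its -y and +y sides.
- cover (a joint): bare steel cover plate of the magazine, 4 mm thick, top 54.5 mm above the bench. m: 0 fully home (shut, against its stop), grows as it slides along the winder's -y (to the right) to 0.102 fully open, when the whole well is clear. It needs about 2 N to move and stays where it is left. The stud rides on it.
- stud_push (a joint): how far the stud is pressed down, m: 0 raised, 0.011 bottomed. A spring lifts it (3 N at the top, 11 N at the bottom). It goes down only with the cover fully home (within 1 mm); there its hidden cross bar passes through a slot and leaves it below at 0.007. Caught, it stands at about 0.007.
- stud_turn (a joint): turn of the stud, rad: 0 free, grows clockwise seen from above to its stop at 1.6. It cannot turn while raised; pressed by 0.0095 or more it turns easily (under 0.15 N m); let go at about 1.57 the spring lifts the cross bar behind two bumps, and it can no longer turn back nor the cover slide.
- stud_grip (a point): on the stud's axis, 12 mm above its steel disc (33 mm wide), inside its orange wing: 32 mm long along this point's x, 10 mm thick along its y, 24 mm high from the disc up. Fingers may grip its flat sides and bear on the disc. Stud free: wing along the winder's x; cover home, stud raised: at x 0, y -70, z 82.5 mm in the winder's frame. Moves with cover and stud.
- bobbin_red: bobbin wound with red thread, steel flanges, red top face; 30 mm wide, 28 mm high, 40 g, standing in one of the three pockets. Origin: centre of its underside, z up along its axis.
- bobbin_cream: the same bobbin wound with cream thread, in another pocket, to be left there.
- bobbin_bare: the same bobbin without thread, plain grey steel, in the remaining pocket, to be left there.
- dish: loose round dark steel parts dish on the bench in front of the winder, 92 mm wide at the rim, 80 mm at the foot, 12 mm high, with a flat floor 3 mm thick. Origin: centre of its underside.
- beeswax: yellow block of beeswax, 36 x 58 x 20 mm, a bystander on the right. Origin: centre of its underside.
- spool_2: cream thread spool, 36 mm wide, 70 mm high, standing at the left in front of the drawer chest, a bystander. Origin: its underside.
Things that resemble listed ones, but are neither listed nor needed, are in the scene too. There is more than one size of the dish; the job needs the largest.

How it is judged:
On the way, in this order (a step that is already met when the one before it is completed fails the run):
1. the cover is slid aside, at least 90 mm open (value of joint cover above 0.09 m), for 0.2 s.
2. the red bobbin stands upright in the dish, let go (horizontal distance between bobbin_red and dish below 0.03 m and z of bobbin_red in the frame of dish below 0.007 m and angle between bobbin_red's own z axis and vertical below 0.15 rad and contact force between the fingers and bobbin_red below 0.05 N), for 0.2 s.
3. the cover is home again, within 2.5 mm (value of joint cover below 0.0025 m), for 0.1 s.
At the end, for the whole second after the job is handed in: Cover home (within 2.5 mm); stud turned at least 1.2 rad and sprung back behind its bumps (pressed 5 to 7.8 mm); red bobbin upright (0.15 rad), at rest on the floor of the flat-lying dish within 30 mm of its centre; cream and bare bobbins in their pockets (moved under 10 mm) (value of joint cover below 0.0025 m and value of joint stud_turn above 1.2 rad and value of joint stud_push between 0.005 and 0.0078 m and horizontal distance between bobbin_red and dish below 0.03 m and z of bobbin_red in the frame of dish below 0.007 m and angle between bobbin_red's own z axis and vertical below 0.15 rad and linear speed of bobbin_red below 0.02 m/s and angle between dish's own z axis and vertical below 0.1 rad and distance of each of bobbin_cream, bobbin_bare from where it was at the start of the episode below 0.01 m); the robot touches nothing.
It fails at once if the cream or the bare bobbin leaves its pocket (moves more than 20 mm) (distance of any of bobbin_cream, bobbin_bare from where it was at the start of the episode above 0.02 m).
It fails at once if the beeswax or the thread spool on the bench is moved more than 40 mm (distance of any of beeswax, spool_2 from where it was at the start of the episode above 0.04 m).
It also fails if it takes over 61 s, if anything falls off the work surface, if the arm or the gripper's body presses on something with over 40 N, if the wrist force passes 120 N, or if a joint passes its speed limit or range.

## Working session

There is one attempt and no reset: what is moved stays moved. The work goes in short steps, Python scripts to look and compute and a tool call to move; the robot and the scene stay as the last step left them, time stands still between calls to the robot, and variables do not carry over. Pictures are saved under pics/ and viewed, at most 10 in all, crops included, and the job is handed in when it is done.

Besides the shell and the picture viewer there is one more tool, called after "Request:" by a JSON object that holds its "op" and its "data", one argument or row to a line. send_rows: Moves the arm, as the interface text tells. Its arguments: {"type":"object","properties":{"commands":{"type":"string"},"grip_force":{"type":"number"}},"required":["commands"]}

```bash
mkdir -p pics; ls; cat > h.py <<'E'
import numpy as np, cv2
from station import readout, cams
def snap(n,save=None):
    s=cams.snapshot(n)
    if save: cv2.imwrite('pics/'+save,s['pixels'][:,:,::-1])
    return s
def ray(s,u,v):
    K=np.array(s['intrinsics']);R=np.array(s['rotation'])
    return R@np.linalg.inv(K)@np.array([u,v,1.0]),np.array(s['eye'])
def onz(s,u,v,z):
    d,e=ray(s,u,v); return e+d*(z-e[2])/d[2]
def proj(s,p):
    c=np.array(s['rotation']).T@(np.array(p)-np.array(s['eye'])); c=np.array(s['intrinsics'])@c; return c[:2]/c[2]
E
python3 - <<'E'
from h import *
for n in('top','side'):
    s=snap(n,n+'0.png');print(n,s['eye'],np.round(s['rotation'],3).tolist(),np.array(s['intrinsics']).tolist())
print(readout.sense())
E
```

```text
pics
top [ 0.43518259 -0.18487839  1.24842838] [-0.701, 0.713, -0.025, 0.021] [[541.7721757837347, 0.0, 321.01140088176487], [0.0, 541.7721757837347, 234.7798497434136], [0.0, 0.0, 1.0]]
side [ 0.50484745 -1.41439387  0.71166332] [0.855, -0.005, -0.007, -0.518] [[547.8221202652204, 0.0, 324.13737491089285], [0.0, 547.8221202652204, 232.11704250348217], [0.0, 0.0, 1.0]]
{'t': 0.1, 'q': array([-1.37346643e+00,  5.28353505e-01,  1.43377394e+00,  7.32474212e-06,
        1.18140561e+00, -1.78499007e-01]), 'qd': array([ 0.00138266, -0.00250234, -0.0003597 , -0.00075998,  0.00059416,
       -0.00012479]), 'tau': array([-2.46882082e-04, -4.43304920e+01, -1.78586411e+01, -1.88076156e-04,
        3.89890556e-03,  3.41264467e-05]), 'tcp_pos': array([ 0.22930711, -0.58074013,  0.23844363]), 'tool_rot': array([ 9.82395771e-01,  1.86809014e-01, -5.74802967e-06, -9.70189427e-04]), 'force': array([-0.81723968, -0.42267252, -0.14506417]), 'ft_torque': array([-0.00630175,  0.00438829, -0.05152855]), 'gripper_force': 0.0, 'finger_gap': 1.0004647434782945}
```

View pics/top0.png

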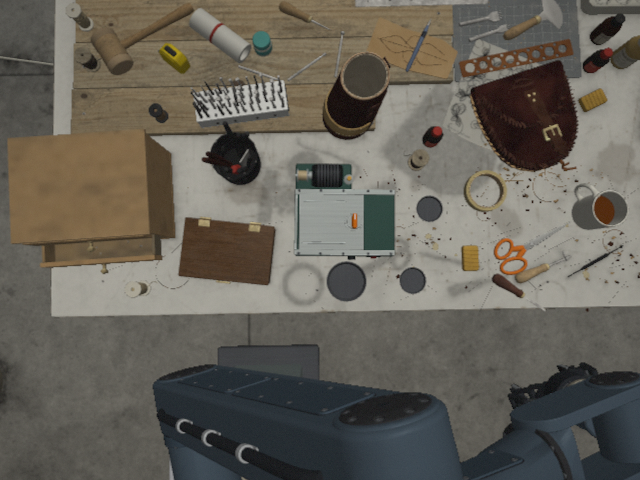

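View pics/side0.png

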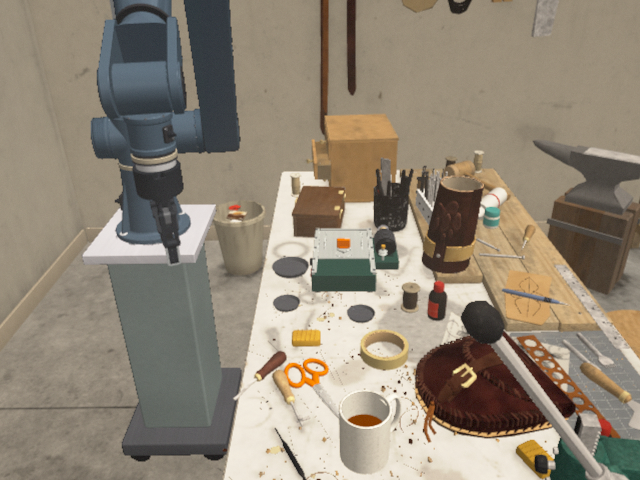

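The top view shows the winder at about (345,222) with the orange wing at (354,221). Dish candidates are (346,281), the largest, and the smaller ones at (429,208) and (412,280); (303,283) is only a ring stain. Other orange things are the scissors at (510,255) and the mug's tea at (603,208), so the wing is at (354,221). I'll measure these and crop.

```bash
python3 - <<'E'
from h import *
s=snap('top'); im=s['pixels']; hsv=cv2.cvtColor(im,cv2.COLOR_RGB2HSV)
m=cv2.inRange(hsv,(5,150,120),(20,255,255)); m[:, :330]=0;m[:,380:]=0;m[:190]=0;m[260:]=0
c=max(cv2.findContours(m,0,1)[0],key=cv2.contourArea)
print('stud',cv2.minAreaRect(c)); u,v=cv2.minAreaRect(c)[0]; print(onz(s,u,v,.0905))
d=cv2.inRange(hsv,(0,0,0),(179,110,95))
for c in cv2.findContours(d,0,1)[0]:
    a=cv2.contourArea(c)
    if 300<a<2500:
        (u,v),(w,h),t=cv2.minAreaRect(c)
        if max(w,h)/min(w,h)<1.25:
            p=onz(s,u,v,.012); r=np.sqrt(a/np.pi)*1.24/541.8; print('dish?',u,v,p.round(4),'diam',round(2*r,4))
# plate corners at z=.0545
crop=im[150:300,250:450]; cv2.imwrite('pics/c1.png',cv2.resize(crop[:,:,::-1],None,fx=4,fy=4,interpolation=cv2.INTER_CUBIC))
w=cv2.inRange(hsv,(40,0,90),(110,60,255)); 
E
```

```text
stud ((354.0, 220.5), (13.0, 4.0), 90.0)Traceback (most recent call last):
  File "<stdin>", line 5, in <module>
  File "h.py", line 11, in onz
    d,e=ray(s,u,v); return e+d*(z-e[2])/d[2]
        ~~~^^^^^^^
  File "h.py", line 9, in ray
    return R@np.linalg.inv(K)@np.array([u,v,1.0]),np.array(s['eye'])
           ~^~~~~~~~~~~~~~~~~
ValueError: matmul: Input operand 1 has a mismatch in its core dimension 0, with gufunc signature (n?,k),(k,m?)->(n?,m?) (size 3 is different from 4)
```

The camera rotation is a quaternion, so I'll convert it in the helper.

```bash
sed -i "s/R=np.array(s\['rotation'\])/R=Rot(s)/; s/np.array(s\['rotation'\]).T/Rot(s).T/" h.py; cat >> h.py <<'E'
from scipy.spatial.transform import Rotation
def Rot(s): return Rotation.from_quat(s['rotation']).as_matrix()
E
python3 - <<'E'
from h import *
s=snap('top'); im=s['pixels']; hsv=cv2.cvtColor(im,cv2.COLOR_RGB2HSV)
m=cv2.inRange(hsv,(5,150,120),(20,255,255)); m[:, :330]=0;m[:,380:]=0;m[:190]=0;m[260:]=0
c=max(cv2.findContours(m,0,1)[0],key=cv2.contourArea)
u,v=cv2.minAreaRect(c)[0]; print('stud',onz(s,u,v,.0905))
d=cv2.inRange(hsv,(0,0,0),(179,110,110))
for c in cv2.findContours(d,0,1)[0]:
    a=cv2.contourArea(c)
    if 300<a<2500:
        (u,v),(w,h),t=cv2.minAreaRect(c)
        if max(w,h)/min(w,h)<1.25:
            p=onz(s,u,v,.012); r=np.sqrt(a/np.pi)*1.24/541.8; print('dish?',u,v,p.round(4),'diam',round(2*r,4))
crop=im[150:300,250:450]; cv2.imwrite('pics/c1.png',cv2.resize(crop[:,:,::-1],None,fx=4,fy=4,interpolation=cv2.INTER_CUBIC))
# grey-edge yaw check: rail ends from crop by eye next
for p in[(294,253),(394,253),(294,192),(394,192)]: print(p,onz(s,*p,.055).round(4))
E
```

```text
stud [ 0.54097703 -0.26358993  0.0905    ]
dish? 412.5000305175781 280.0000305175781 [ 0.4099 -0.3992  0.012 ] diam 0.0588
dish? 346.0 281.0 [ 0.4103 -0.2478  0.012 ] diam 0.089
dish? 247.03048706054688 252.72561645507812 [ 0.4785 -0.0234  0.012 ] diam 0.1026
dish? 429.00006103515625 208.00001525878906 [ 0.5741 -0.4419  0.012 ] diam 0.0576
dish? 365.80316162109375 73.76339721679688 [ 0.8914 -0.3038  0.012 ] diam 0.1008
(294, 253) [ 0.4746 -0.1323  0.055 ]
(394, 253) [ 0.4708 -0.3527  0.055 ]
(294, 192) [ 0.6099 -0.1342  0.055 ]
(394, 192) [ 0.6062 -0.3562  0.055 ]
```

View pics/c1.png

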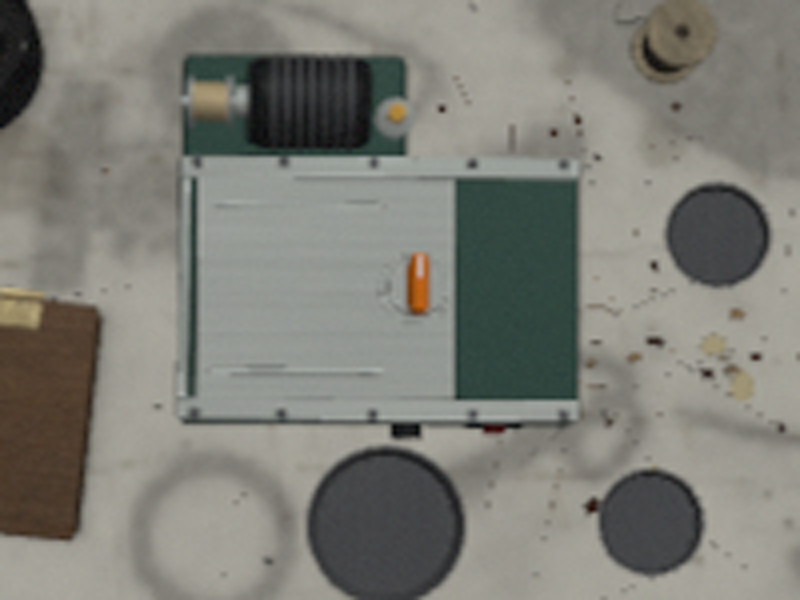

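The crop shows the wing at (419,284), running along the winder's x. The large dish is centred at (386,525), that is (0.410,-0.248), and measures about 89 mm against 92 stated. The winder's yaw is about -0.016. First I spin so the tool's y lies along the winder's y; turning negative leaves room for the later quarter turn clockwise.

Request:
{"op": "send_rows", "data": {
  "commands": "85 0 0 0 -1;85 0 0 0 -1;85 0 0 0 -1;85 0 0 0 -1;85 0 0 0 -1;85 0 0 0 -1;85 0 0 0 -1;85 0 0 0 -1;85 0 0 0 -1;85 0 0 0 -1;85 0 0 0 -1;85 0 0 0 -1;85 0 0 0 -1;85 0 0 0 -1;85 0 0 0 -1;85 0 0 0 -1;85 0 0 0 -1;85 0 0 0 -1;85 0 0 0 -1;85 0 0 0 -1",
  "grip_force": 30
}}

```text
t: 1.87
tcp_pos: [0.2294, -0.5811, 0.239]
tool_rot: [0.631, 0.776, 0.0, -0.0]
force: [-0.4, 0.1, 0.2]
finger_gap: 0.998
gripper_force: 0.0
```

Request:
{"op": "send_rows", "data": {
  "commands": "60 0 0 0 -1;60 0 0 0 -1;60 0 0 0 -1;60 0 0 0 -1;60 0 0 0 -1;60 0 0 0 -1;60 0 0 0 -1;60 0 0 0 -1;60 0 0 0 -1;60 0 0 0 -1;60 0 0 0 -1;60 0 0 0 -1;60 0 0 0 -1;60 0 0 0 -1;60 0 0 0 -1;60 0 0 0 -1;60 0 0 0 -1;60 0 0 0 -1;60 0 0 0 -1;60 0 0 0 -0.25"
}}

```text
t: 3.53
tcp_pos: [0.244, -0.5776, 0.2387]
tool_rot: [0.024, 1.0, -0.003, -0.01]
force: [0.4, 1.1, 0.6]
finger_gap: 0.702
gripper_force: 0.0
```

```bash
cat >> h.py <<'E'
def to(x,y,z):
    "shift to world target in tool axes, units of 20 mm"
    r=readout.sense(); T=Rotation.from_quat(r['tool_rot']).as_matrix()
    print('t',round(r['t'],2),'tcp',r['tcp_pos'].round(4),'theta',round(np.arctan2(T[1,0],T[0,0]),4),'gap',round(r['finger_gap'],3),'F',r['force'].round(1),'q',r['q'].round(2))
    return (T.T@(np.array([x,y,z])-r['tcp_pos'])/.02).round(2)
E
python3 -c "
from h import *
print(to(.541,-.264,.2))"
```

```text
t 3.53 tcp [ 0.244  -0.5776  0.2387] theta 3.0926 gap 0.702 F [0.4 1.1 0.6] q [-1.34  0.53  1.43 -0.02  1.18 -2.85]
[-14.1   16.4    1.57]
```

Request:
{"op": "send_rows", "data": {
  "commands": "40 -0.8 0.95 0 0;40 -0.8 0.95 0 0;40 -0.8 0.95 0 0;40 -0.8 0.95 0 0;40 -0.8 0.95 0 0;40 -0.8 0.95 0 0;40 -0.8 0.95 0 0;40 -0.8 0.95 0 0;40 -0.8 0.95 0 0;40 -0.8 0.95 0 0;40 -0.8 0.95 0 0;40 -0.8 0.95 0 0;40 -0.8 0.95 0 0;40 -0.8 0.95 0 0;40 -0.8 0.95 0 0;40 -0.8 0.95 0.5 0;40 -0.8 0.95 0.5 0;40 0 0 0.5 0;40 0 0 0 0"
}}

```text
t: 5.12
tcp_pos: [0.5297, -0.2666, 0.1995]
tool_rot: [0.023, 1.0, -0.002, -0.012]
force: [-0.2, 0.1, -0.4]
finger_gap: 0.469
gripper_force: 0.0
```

```bash
python3 - <<'E'
from h import *
print(to(.541,-.264,.2))
s=snap('wrist','w1.png'); im=s['pixels']; hsv=cv2.cvtColor(im,cv2.COLOR_RGB2HSV)
m=cv2.inRange(hsv,(5,150,120),(20,255,255))
c=max(cv2.findContours(m,0,1)[0],key=cv2.contourArea)
r=cv2.minAreaRect(c);print(r,cv2.contourArea(c),s['eye'])
b=cv2.boxPoints(r)
print([onz(s,*p,.0905).round(4).tolist() for p in b], onz(s,*r[0],.0905).round(4))
E
```

```text
t 5.12 tcp [ 0.5297 -0.2666  0.1995] theta 3.0953 gap 0.469 F [-0.2  0.1 -0.4] q [-0.65  0.54  1.54 -0.02  1.08 -2.16]
[-0.56  0.16 -0.04]
((16.0, 151.5), (67.0, 32.0), 90.0) 1269.5 [ 0.46835195 -0.2641806   0.33543865]
[[0.4398, -0.4674, 0.0905], [0.4408, -0.4469, 0.0905], [0.483, -0.4568, 0.0905], [0.482, -0.4782, 0.0905]] [ 0.4609 -0.4622  0.0905]
```

View pics/w1.png

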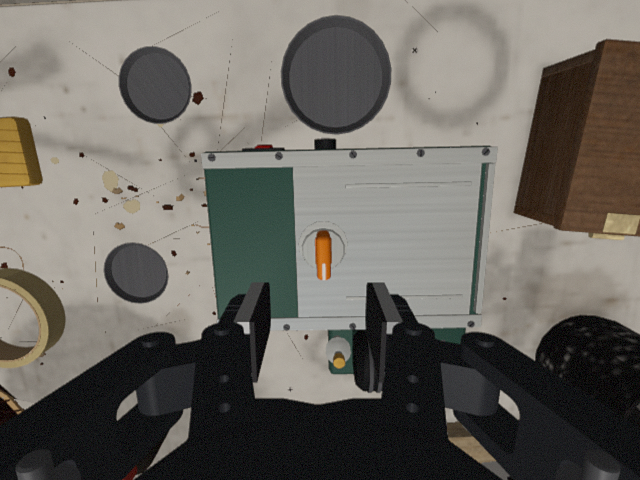

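The view shows the stud disc at (323,246), with the wing from (323,232) to (323,280). The mask had caught the yellow beeswax at the left edge. I'll restrict it and read the yaw from the rail's screws, (211,157) and (486,152).

```bash
python3 - <<'E'
from h import *
s=snap('wrist'); im=s['pixels']; hsv=cv2.cvtColor(im,cv2.COLOR_RGB2HSV)
m=cv2.inRange(hsv,(3,150,100),(20,255,255)); m[:,:290]=0;m[:,360:]=0;m[:220]=0;m[300:]=0
x,y,w,h=cv2.boundingRect(m); print(x,y,w,h)
# top near edge/top far edge of wing at z .0945
c=x+w/2
print('wing centre',onz(s,c,y+h/2,.0845).round(4),'far end bottom..',onz(s,c,y,.0805).round(4),onz(s,c,y+h,.0945).round(4))
a,b=onz(s,211,157,.057),onz(s,486,152,.057);a2,b2=onz(s,286,327,.057),onz(s,472,323,.057)
print(a,b,a2,b2)
print('disc',onz(s,323,246,.0705).round(4))
for p,q in((a,b),(a2,b2)): d=q-p; print('yaw',np.arctan2(-d[0],d[1]))
print('left base edge',onz(s,495,150,.057),onz(s,482,320,.057))
print(to(.541,-.264,.085))
E
```

```text
317 236 16 43
wing centre [ 0.5443 -0.2647  0.0845] far end bottom.. [ 0.5294 -0.264   0.0805] [ 0.557  -0.2654  0.0945]
[ 0.47042199 -0.34636876  0.057     ] [ 0.47647135 -0.14174439  0.057     ] [ 0.6118288 -0.2998329  0.057    ] [ 0.61515588 -0.14465033  0.057     ]
disc [ 0.5394 -0.2658  0.0705]
yaw -0.02955463859774772
yaw -0.02143646322131808
left base edge [ 0.47533772 -0.13518399  0.057     ] [ 0.61279497 -0.13650728  0.057     ]
t 5.22 tcp [ 0.5296 -0.2689  0.2012] theta 3.0925 gap 0.468 F [ 0.  -0.6  0.3] q [-0.65  0.54  1.54 -0.02  1.08 -2.16]
[-0.68  0.31  5.8 ]
```

Request:
{"op": "send_rows", "data": {
  "commands": "40 -0.7 0.25 1 -0.38;40 0 0 1 0;40 0 0 1 0;40 0 0 1 0;40 0 0 0.5 0;40 0 0 0 0;40 0 0 0 0"
}}

```text
t: 5.8
tcp_pos: [0.5422, -0.2662, 0.1117]
tool_rot: [0.012, 1.0, -0.003, -0.01]
force: [0.4, -0.3, 0.3]
finger_gap: 0.465
gripper_force: 0.0
```

```bash
python3 -c "
from h import *
print(to(.5425,-.2648,.083))"
```

```text
t 5.8 tcp [ 0.5422 -0.2662  0.1117] theta 3.1172 gap 0.465 F [ 0.4 -0.3  0.3] q [-0.63  0.67  1.58 -0.02  0.91 -2.17]
[-0.04  0.08  1.43]
```

Request:
{"op": "send_rows", "data": {
  "commands": "40 0 0.08 0.8 0;40 0 0 0.6 0;5 0 0 0 0;5 0 0 0 0;5 0 0 0 0;5 0 0 0 0;5 0 0 0 0;5 0 0 0 0",
  "grip_force": 25
}}

```text
t: 6.47
tcp_pos: [0.542, -0.2641, 0.0839]
tool_rot: [0.012, 1.0, -0.003, -0.01]
force: [-0.5, -0.2, 0.4]
finger_gap: 0.108
gripper_force: 28.7
```

Request:
{"op": "send_rows", "data": {
  "commands": "5 0 -0.3 0 0;5 0 -0.5 0 0;5 0 -0.5 0 0;5 0 -0.5 0 0;5 0 -0.5 0 0;5 0 -0.5 0 0;5 0 -0.5 0 0;5 0 -0.5 0 0;5 0 -0.5 0 0;5 0 -0.5 0 0;5 0 -0.25 0 0;5 0 0 0 0;5 0 0 0 0"
}}

```text
t: 7.55
tcp_pos: [0.5394, -0.3627, 0.0832]
tool_rot: [0.012, 1.0, 0.0, -0.01]
force: [2.3, 6.5, 2.9]
finger_gap: 0.112
gripper_force: 29.1
```

```bash
python3 -c "
from h import *
print(to(.54,-.364,.083))"
```

```text
t 7.55 tcp [ 0.5394 -0.3627  0.0832] theta 3.1172 gap 0.112 F [2.3 6.5 2.9] q [-0.76  0.76  1.47 -0.02  0.93 -2.29]
[-0.03 -0.06  0.01]
```

Request:
{"op": "send_rows", "data": {
  "commands": "30 0 0 0 0;40 0 0 0 0;40 0 0 0 0;40 0 0 -0.5 0;40 0 0 -1 0;50 0 0 -1 0;50 0 0 -1 0;50 0.3 1 -1 0;50 0.3 1 -1 0;50 0.3 1 0 0;50 0.3 1 0 0;50 0.3 1 0 0;50 0.3 1 0 0;50 0.2 1 0 0;50 0 1 0 0;50 0 0.4 0 0;50 0 0 0 0;50 0 0 0 0"
}}

```text
t: 9.05
tcp_pos: [0.5062, -0.1962, 0.1944]
tool_rot: [0.011, 1.0, -0.003, -0.009]
force: [-0.7, 0.2, 0.7]
finger_gap: 0.586
gripper_force: 0.0
```

```bash
python3 - <<'E'
from h import *
print(to(.5,-.195,.2))
s=snap('wrist','w2.png')
E
```

```text
t 9.05 tcp [ 0.5062 -0.1962  0.1944] theta 3.1192 gap 0.586 F [-0.7  0.2  0.7] q [-0.57  0.48  1.68 -0.02  1.   -2.11]
[ 0.32  0.05 -0.28]
```

View pics/w2.png

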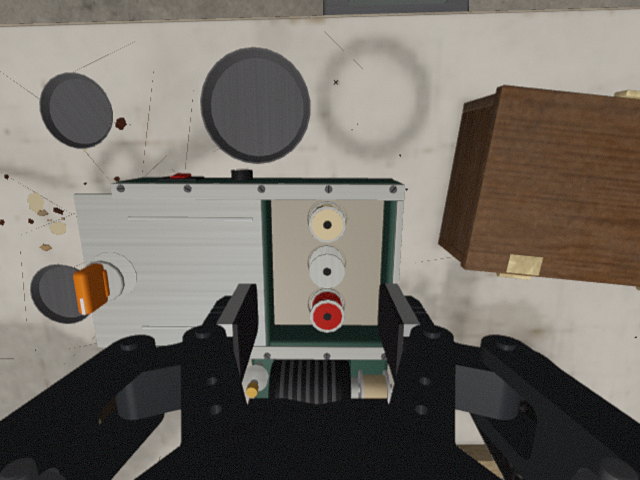

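The well is fully clear. The bobbins stand at cream (327,223), bare (327,268) and red (327,314), red nearest the motor. The dish is at (255,104).

```bash
python3 - <<'E'
from h import *
s=snap('wrist');im=s['pixels']; hsv=cv2.cvtColor(im,cv2.COLOR_RGB2HSV)
print('red hub hole',onz(s,327,316,.044).round(4),'bare',onz(s,327,270,.044).round(4),'cream',onz(s,327,225,.044).round(4),'dish',onz(s,255.5,104,.012).round(4))
m=cv2.inRange(hsv,(0,150,60),(6,255,255))|cv2.inRange(hsv,(170,150,60),(179,255,255)); m[:280]=0;m[345:]=0;m[:,:290]=0;m[:,370:]=0
x,y,w,h=cv2.boundingRect(m);print(x,y,w,h,'red extent L/R',onz(s,x,316,.044).round(4),onz(s,x+w,316,.044).round(4))
print('well y edges floor',onz(s,270,270,.05),onz(s,388,270,.05))
print(to(.582,-.195,.1))
E
```

```text
red hub hole [ 0.5841 -0.1924  0.044 ] bare [ 0.5428 -0.1917  0.044 ] cream [ 0.5049 -0.1911  0.044 ] dish [ 0.4089 -0.2477  0.012 ]
314 292 29 38 red extent L/R [ 0.5839 -0.2035  0.044 ] [ 0.5844 -0.1788  0.044 ]
well y edges floor [ 0.53980915 -0.23782435  0.05      ] [ 0.54175311 -0.14260351  0.05      ]
t 9.15 tcp [ 0.5062 -0.1968  0.1941] theta 3.1177 gap 0.582 F [-0.5 -0.6 -0.2] q [-0.57  0.48  1.67 -0.02  1.   -2.11]
[-3.87  0.21  4.63]
```

Request:
{"op": "send_rows", "data": {
  "commands": "50 -0.85 0.2 0.5 0;50 -1 0 1 0;50 -1 0 1 0;50 -1 0 1 0;50 0 0 1 0;50 0 0 0.5 0;50 0 0 0 0;50 0 0 0 0"
}}

```text
t: 9.82
tcp_pos: [0.5799, -0.1942, 0.0918]
tool_rot: [0.012, 1.0, -0.002, -0.011]
force: [-0.4, -0.7, -0.2]
finger_gap: 0.584
gripper_force: 0.0
```

```bash
python3 -c "
from h import *
print(to(.583,-.192,.03))"
```

```text
t 9.82 tcp [ 0.5799 -0.1942  0.0918] theta 3.1173 gap 0.584 F [-0.4 -0.7 -0.2] q [-0.5   0.71  1.57 -0.02  0.88 -2.03]
[-0.22  0.13  3.08]
```

Request:
{"op": "send_rows", "data": {
  "commands": "50 -0.22 0.13 0.5 0;50 0 0 0.6 0;50 0 0 0.7 0;50 0 0 0.7 0;50 0 0 0.55 0;50 0 0 0 0;50 0 0 0 0"
}}

```text
t: 10.4
tcp_pos: [0.5835, -0.1913, 0.0306]
tool_rot: [0.012, 1.0, -0.002, -0.011]
force: [0.6, -1.2, 0.3]
finger_gap: 0.589
gripper_force: 0.0
```

Request:
{"op": "send_rows", "data": {
  "commands": "24 0 0 0 0;24 0 0 0 0;24 0 0 0 0;24 0 0 0 0;24 0 0 0 0;24 0 0 0 0",
  "grip_force": 25
}}

```text
t: 10.9
tcp_pos: [0.5846, -0.1919, 0.0321]
tool_rot: [0.012, 1.0, -0.003, -0.009]
force: [-0.1, -0.3, 5.6]
finger_gap: 0.339
gripper_force: 25.1
```

Request:
{"op": "send_rows", "data": {
  "commands": "24 0 0 -0.2 0;24 0 0 -0.5 0;24 0 0 -0.8 0;24 0 0 -1 0;24 0 0 -1 0;24 0 0 -1 0;24 0.5 -0.2 -0.3 0;24 0.9 -0.3 0 0;24 1 -0.35 0 0;24 1 -0.35 0 0;24 1 -0.35 0 0;24 1 -0.35 0 0;24 1 -0.35 0 0;24 1 -0.35 0 0;24 0.7 -0.2 0 0;24 0.5 0 0 0;24 0 0 0 0;24 0 0 0 0"
}}

```text
t: 12.4
tcp_pos: [0.4121, -0.2429, 0.1308]
tool_rot: [0.012, 1.0, -0.002, -0.01]
force: [0.2, -0.2, -1.1]
finger_gap: 0.345
gripper_force: 24.7
```

```bash
python3 - <<'E'
from h import *
print(to(.4095,-.2478,.0195))
s=snap('wrist','w3.png')
E
```

```text
t 12.4 tcp [ 0.4121 -0.2429  0.1308] theta 3.1173 gap 0.345 F [ 0.2 -0.2 -1.1] q [-0.76  0.52  1.89 -0.03  0.75 -2.28]
[ 0.01 -0.22  5.57]
```

View pics/w3.png

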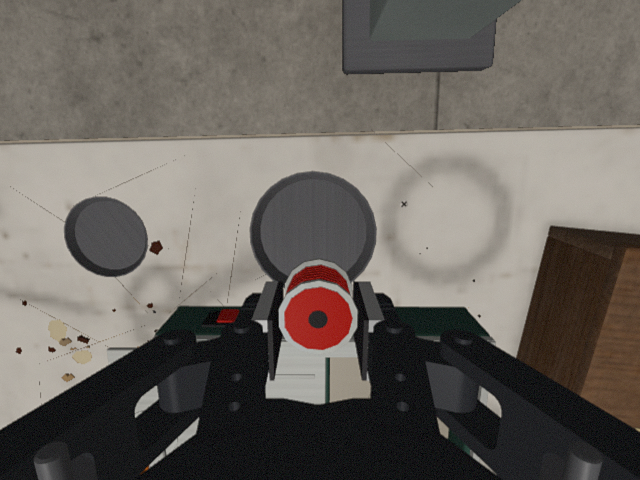

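The red bobbin (318,318) is held upright between the pads, with the dish at (313,228). I'll lower it into the dish.

Request:
{"op": "send_rows", "data": {
  "commands": "24 0 -0.22 0.5 0;24 0 0 1 0;24 0 0 1 0;24 0 0 1 0;24 0 0 0.9 0;24 0 0 0.5 0;24 0 0 0.3 0;24 0 0 0.2 0;24 0 0 0.1 0;24 0 0 0 0;24 0 0 0 0"
}}

```text
t: 13.37
tcp_pos: [0.4106, -0.2483, 0.0214]
tool_rot: [0.012, 1.0, -0.003, -0.01]
force: [-0.1, -0.3, -1.5]
finger_gap: 0.342
gripper_force: 24.8
```

Request:
{"op": "send_rows", "data": {
  "commands": "24 0 0 0.06 0;24 0 0 0.06 0;24 0 0 0 0"
}}

```text
t: 13.62
tcp_pos: [0.4106, -0.2483, 0.019]
tool_rot: [0.012, 1.0, -0.003, -0.009]
force: [-0.0, -0.8, 2.2]
finger_gap: 0.336
gripper_force: 25.0
```

Request:
{"op": "send_rows", "data": {
  "commands": "34 0 0 0 0;42 0 0 0 0;50 0 0 0 0;50 0 0 0 0;50 0 0 -0.3 0;50 0 0 -0.8 0;50 0 0 -1 0;50 0 0 -1 0;50 0 0 -1 0;50 0 0 -1 0;50 0 0 -1 0;50 0 0 0 0"
}}

```text
t: 14.62
tcp_pos: [0.4143, -0.2487, 0.144]
tool_rot: [0.012, 1.0, -0.005, -0.007]
force: [0.3, -0.7, -0.1]
finger_gap: 0.587
gripper_force: 0.0
```

```bash
python3 - <<'E'
from h import *
print(to(.5394,-.3627,.13))
s=snap('wrist','w4.png')
E
```

```text
t 14.62 tcp [ 0.4143 -0.2487  0.144 ] theta 3.1185 gap 0.587 F [ 0.3 -0.7 -0.1] q [-0.76  0.49  1.87 -0.02  0.78 -2.29]
[-6.39 -5.55  0.67]
```

View pics/w4.png

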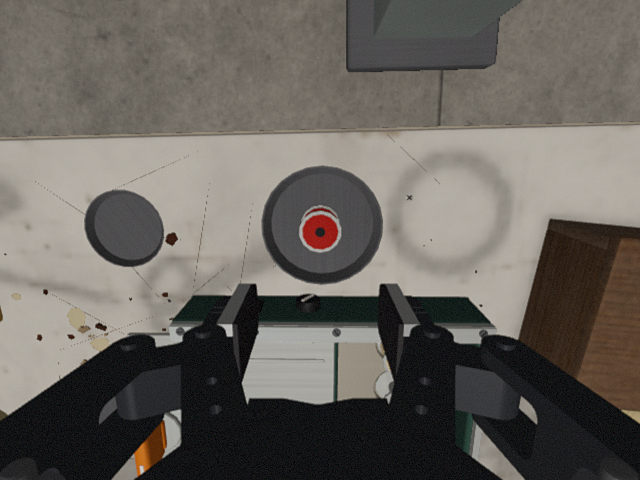

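The red bobbin (320,230) stands upright close to the dish's centre (322,224). Next I go back to the stud.

Request:
{"op": "send_rows", "data": {
  "commands": "40 -0.5 -0.5 0 0;40 -0.9 -0.8 0 0;40 -0.9 -0.8 0 0;40 -0.9 -0.8 0 0;40 -0.9 -0.8 0 0;40 -0.9 -0.8 0 0;40 -0.9 -0.7 0 0;40 -0.5 -0.35 0.5 0;40 0 0 0.5 0;40 0 0 0 0;40 0 0 0 0"
}}

```text
t: 15.58
tcp_pos: [0.5355, -0.3594, 0.1163]
tool_rot: [0.012, 1.0, -0.0, -0.012]
force: [-1.3, -0.4, -1.5]
finger_gap: 0.47
gripper_force: 0.0
```

```bash
python3 - <<'E'
from h import *
print(to(.5394,-.3627,.082))
s=snap('wrist');im=s['pixels']; hsv=cv2.cvtColor(im,cv2.COLOR_RGB2HSV)
m=cv2.inRange(hsv,(3,150,100),(18,255,255)); m[:,:230]=0;m[:,410:]=0;
n,l,st,ce=cv2.connectedComponentsWithStats(m)
for i in range(1,n):
    if st[i][4]>200:
        x,y,w,h,a=st[i]; print(st[i],onz(s,x+w/2,y,.0805),onz(s,x+w/2,y+h,.0945))
E
```

```text
t 15.58 tcp [ 0.5355 -0.3594  0.1163] theta 3.1184 gap 0.47 F [-1.3 -0.4 -1.5] q [-0.76  0.71  1.46 -0.02  0.99 -2.29]
[-0.24 -0.16  1.71]
[ 301  262   23   62 1129] [ 0.52801215 -0.36267861  0.0805    ] [ 0.554209   -0.36315785  0.0945    ]
```

Request:
{"op": "send_rows", "data": {
  "commands": "40 -0.24 -0.16 0.6 0;40 0 0 0.7 0;40 0 0 0.35 0;5 0 0 0 0;5 0 0 0 0;5 0 0 0 0;5 0 0 0 0;5 0 0 0 0;5 0 0 0 0",
  "grip_force": 40
}}

```text
t: 16.38
tcp_pos: [0.5414, -0.3627, 0.0854]
tool_rot: [0.012, 1.0, -0.001, -0.011]
force: [1.1, 5.1, -0.8]
finger_gap: 0.106
gripper_force: 44.3
```

Request:
{"op": "send_rows", "data": {
  "commands": "5 0 0.3 0 0;5 0 0.5 0 0;5 0 0.5 0 0;5 0 0.5 0 0;5 0 0.5 0 0;5 0 0.5 0 0;5 0 0.5 0 0;5 0 0.5 0 0;5 0 0.5 0 0;5 0 0.5 0 0;5 0 0.2 0 0;5 0 0.1 0 0;5 0 0 0 0;5 0 0 0 0"
}}

```text
t: 17.55
tcp_pos: [0.544, -0.2621, 0.085]
tool_rot: [0.012, 1.0, -0.002, -0.01]
force: [-1.5, 1.6, 2.8]
finger_gap: 0.103
gripper_force: 44.8
```

```bash
python3 -c "
from h import *
print(to(.542,-.264,.083))"
```

```text
t 17.55 tcp [ 0.544  -0.2621  0.085 ] theta 3.1179 gap 0.103 F [-1.5  1.6  2.8] q [-0.63  0.71  1.59 -0.02  0.85 -2.16]
[ 0.1 -0.1  0.1]
```

Request:
{"op": "send_rows", "data": {
  "commands": "5 0 0.1 0 0;5 0 0.1 0 0;5 0 0.1 0 0;5 0 0 0 0"
}}

```text
t: 17.88
tcp_pos: [0.5442, -0.2601, 0.0853]
tool_rot: [0.011, 1.0, -0.005, -0.01]
force: [-5.6, -7.2, 2.2]
finger_gap: 0.106
gripper_force: 44.7
```

Request:
{"op": "send_rows", "data": {
  "commands": "5 0 0.1 0 0;5 0 0.1 0 0;5 0 0 0 0"
}}

```text
t: 18.13
tcp_pos: [0.5443, -0.2598, 0.0854]
tool_rot: [0.01, 1.0, -0.008, -0.009]
force: [-7.8, -15.7, 0.6]
finger_gap: 0.098
gripper_force: 44.4
```

Request:
{"op": "send_rows", "data": {
  "commands": "5 0 -0.05 0.2 0;5 0 0 0.2 0;5 0 0 0.2 0;5 0 0 0.2 0;5 0 0 0 0;5 0 0 0 0"
}}

```text
t: 18.63
tcp_pos: [0.5444, -0.2601, 0.0738]
tool_rot: [0.011, 1.0, -0.008, -0.009]
force: [-11.5, -9.4, 26.2]
finger_gap: 0.105
gripper_force: 47.9
```

Request:
{"op": "send_rows", "data": {
  "commands": "5 0.1 0 0 0;5 0.05 0 0 0.5;5 0 0 0 1;5 0 0 0 1;5 0 0 0 1;5 0 0 0 1;5 0 0 0 1;5 0 0 0 1;5 0 0 0 0"
}}

```text
t: 19.38
tcp_pos: [0.5438, -0.2614, 0.074]
tool_rot: [0.237, 0.972, -0.01, -0.004]
force: [-8.1, -11.1, 21.3]
finger_gap: 0.106
gripper_force: 47.5
```

```bash
python3 -c "
from h import *
print(to(.5435,-.26,.074),readout.sense()['ft_torque'])"
```

```text
t 19.38 tcp [ 0.5438 -0.2614  0.074 ] theta 2.6638 gap 0.106 F [ -8.1 -11.1  21.3] q [-0.62  0.72  1.61 -0.03  0.81 -1.69]
[ 0.05  0.05 -0.  ] [-1.78840894  1.55364089  0.0071035 ]
```

Request:
{"op": "send_rows", "data": {
  "commands": "5 0 0 0 1;5 0 0 0 1;5 0 0 0 1;5 0 0 0 1;5 0 0 0 1;5 0 0 0 1;5 0 0 0 1;5 0 0 0 1;5 0 0 0 1;5 0 0 0 1;5 0 0 0 1;5 0 0 0 1;5 0 0 0 1;5 0 0 0 1;5 0 0 0 1;5 0 0 0 1;5 0 0 0 0.4;5 0 0 0 0"
}}

```text
t: 20.88
tcp_pos: [0.5412, -0.2627, 0.074]
tool_rot: [0.724, 0.689, -0.013, 0.001]
force: [-14.8, -16.9, 24.7]
finger_gap: 0.103
gripper_force: 47.7
```

```bash
python3 -c "
from h import *
print(to(.5435,-.26,.074),readout.sense()['ft_torque'])"
```

```text
t 20.88 tcp [ 0.5412 -0.2627  0.074 ] theta 1.5215 gap 0.103 F [-14.8 -16.9  24.7] q [-0.62  0.72  1.61 -0.04  0.81 -0.55]
[ 0.14  0.11 -0.  ] [-2.47845795  2.54772101  0.00308012]
```

Request:
{"op": "send_rows", "data": {
  "commands": "5 0 0 0 -0.3;5 0 0 -0.2 0;5 0 0 -0.2 0;5 0 0 0 0;20 0 0 0 0;30 0 0 0 0;40 0 0 0 0;40 0 0 -0.3 0;40 0 0 -0.6 0;40 0 0 -1 0;40 0 0 -1 0;40 0 0 -1 0;40 0 0 -1 0;40 0 0 -1 0;40 0 0 0 0"
}}

```text
t: 22.13
tcp_pos: [0.5464, -0.2542, 0.2003]
tool_rot: [0.717, 0.697, -0.008, -0.0]
force: [0.5, -0.3, 0.3]
finger_gap: 0.471
gripper_force: 0.0
```

```bash
python3 - <<'E'
from h import *
print(to(.5435,-.26,.2))
s=snap('wrist'); t=snap('top')
d=snap('side')
a=cv2.resize(s['pixels'],(400,300)); b=cv2.resize(d['pixels'][200:320,240:400],(400,300)); c=cv2.resize(t['pixels'][160:300,270:457],(400,300))
cv2.imwrite('pics/f.png',np.vstack([np.hstack([a,b]),np.hstack([c,c*0])])[:,:,::-1])
E
```

```text
t 22.13 tcp [ 0.5464 -0.2542  0.2003] theta 1.5417 gap 0.471 F [ 0.5 -0.3  0.3] q [-0.61  0.55  1.53 -0.02  1.07 -0.58]
[-0.29 -0.14  0.02]
```

View pics/f.png

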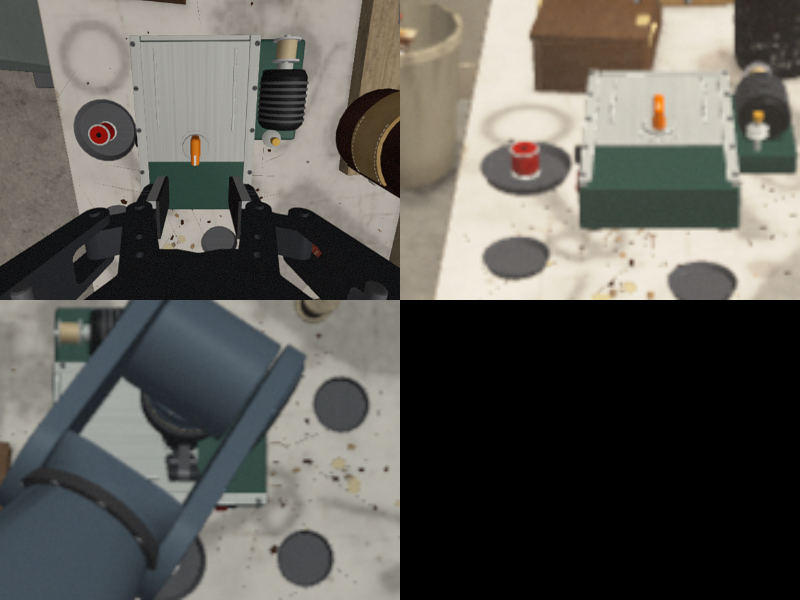

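The wing (195,150 in the wrist view) now lies along the winder's y. The cover is flush at its stop, with the dark strip gone, and the red bobbin stands in the dish. Nothing touches the arm.

```bash
python3 -c "
from station import sign_off
print(sign_off())"
```

```text
the job is handed in; nothing more can be done
None
```

I handed the job in at about 22 s of the 61 s. The last pictures show the red bobbin upright in the largest dish, the cover fully home, and the stud pressed and turned about 1.57 rad clockwise. I did not measure the stud's final height or look at the cream and bare bobbins after the cover closed, and no verdict came back.

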